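Change the boom tube in a sprung drilling jig

ROBOT

A 6-joint arm with a two-finger parallel gripper is mounted at the origin on a cart in front of the work surface, level with it; the furniture and walls round the work are solid. World frame = base frame: x ahead of the robot, y to its left, z up, the work surface at z = 0. Lengths are in m, angles in degrees, forces in N, time in s.
With the tool pointing down it reaches from about 0.375 to 0.9 m from the base axis. Payload 3.1 kg.
Tool frame: the origin (TCP) lies midway between the tips of the shut fingers; the grasp point (between the pads) lies env.grasp_offset behind it (env.grasp_offset is the distance from the TCP to the grasp point, in m); z points along the fingers, y is the line along which they close (so a half turn about z gives the same grasp; the last joint's range is limited). The gripper opens to 85 mm and grips with 20 to 120 N. Pads are 22 mm wide; open, the fingers measure 114 mm over their backs; the gripper's body (76 mm by 85 mm) begins 54 mm behind the grasp point. The pads swing forward as they close: fully open they stand 13 mm farther back than shut.
Start: joints at [-87.462, 30.224, 82.088, -0, 67.689, -10.227], TCP at [0.138, -0.61, 0.231] pointing down, gripper open.
Joint ranges: [-176.69, 176.69], [-43.24, 126.21], [12.49, 139.97], [-82, 262], [0, 151.66], [-163.58, 163.58]. Speed limits (degrees/s): [159.86, 159.86, 180, 180, 180, 180].

INTERFACE

Orientations are given as [roll, pitch, yaw] about the fixed x, y, z axes, in that order (R = Rz(yaw) Ry(pitch) Rx(roll)).
In Python, from station import env gives the robot as it stands.
- The arm moves only by the tool arm_command, never from a script. Its argument "commands" is a list of rows, each a list of 3 entries, a list of its own where there are three numbers: the shift along the tool's x, y, z as a fraction of full scale, then the turn, a rotation vector about the tool's x, y, z as a fraction of full scale, then the finger opening in mm, from 0 to 85.4. A call has 1 to 20 rows; each row is the pose to reach, as a shift and turn from the pose commanded when the call began, along the tool's axes at that moment, turning the shorter way round; what a row does not reach only later rows make up. Full scale, the value 1, is 10 cm for a shift and pi rad for a turn. A row lasts 1/12 s, in which the tool goes at most 41.7 mm and 7.16 degrees, less where a joint would pass 70% of its speed; a pose out of reach is approached as far as the arm can. A call with a number of a shift or a turn outside -1 to 1 is refused whole. A call with a gripper value outside its range is refused whole. The fingers move at their own pace and stop on an object; the grip force is fixed at half the most. Time passes only in rows, so rows that repeat a pose let the fingers close. It gives the time, the measured TCP pose, the force, the opening and the grip force at its end, in the units of the state.
- env.state(): the state, without advancing time (a new reading comes with each control period).
- env.camera(name): name is "side" or "top"; returns a dict with "pixels" (420x560x3 uint8, red, green, blue), "fx", "fy", "cx", "cy" (pixels), "extrinsics" (4x4, takes a point from camera to world coordinates). Camera axes: x right, y down, z forward; pixel columns grow to the right and rows downward; lengths in m; the calibration is good to about 2 mm. A picture is of the moment at which its call begins. There is no depth.
- env.sign_off(): hands the job in; it is judged then, once.
Trained networks look in the newest picture that a camera, given by its name, has taken for a name from the list of things; names that differ only in an ending like _2 or _b are one class to them, and where a whole thing is asked for, a point or a joint stands for the part that bears it (a point fixed in the world has none). Each returns a list of dicts, best first, with "score" (0 to 1); they miss things now and then, are a little off and sometimes report something else, mostly with a low value. They report only what shows in the picture. A call takes as long as a camera call.
- env.boxes_of(label, camera): "box" ([left, top, right, bottom] in pixels, round what is visible of it).
- env.tip_of(label, camera): "position" ([column, row] in pixels: a listed point, or the origin of a listed thing).
The state is a dict: "time_s": time; "joints": joint angles; "joint_velocities": joint speeds; "effort": joint torques, N m; "tool_pos": TCP position; "eef_rot": TCP orientation; "ft_force": force on the tool from outside, world axes, zero at the start; "torque": the same for the moment, N m; "width": finger opening in m; "grasp_force": force on a finger pad.
Only numpy, scipy, OpenCV 4.12 (cv2) and the standard library are available. Lean on these libraries where they do the work, as an engineer would, in place of code of your own. Each camera call takes 0.05 s, during which the arm holds its last target. There are 200 camera calls.

TASK

Change over the drone boom tube in the drilling jig: swing the sprung clamp arm up until it stays open by itself, take out the drilled tube with the blue ends and lay it in the free pair of notches of the rack. Then take the tube with the orange ends, lay it gently on the jig's sloping rails and let go, so that it rolls down into the vees by itself; when it has come to rest there untouched, swing the clamp arm down so that it clamps the tube, and let go. Leave the tube with the silver ends and everything else on the bench as they are.

Things in the scene. Friction and masses are not known exactly. Their poses are not given: they have to be found in the camera images.
- jig: Drilling jig, fixed. Origin: underside, below the seated tube's axis; y along that tube, +x to the hinge block, -x to the rails. Two aluminium cradle plates 14 mm thick at y +-41 mm (68 mm gap, base 10 mm high between); each has a sloping rail, a 90 deg vee (mouth x -14 to 15 mm), then a stop horn 86 mm high. Grey hinge block from x 57 mm, 97 mm high. Base plate x -93 to 97, y +-75 mm.
- seat (a point): Point where the middle of a tube lies when it is seated in the vees: jig frame (0, 0, 55 mm).
- rails: Two lead-in rails (tops of the cradle plates), 76 mm long, falling 12 deg to the vees. Origin: midway between them on their surface at the lower end (jig x -14, z 53 mm); x points down the slope (rails: x -76 to 0 mm), y as the jig's, z square to the rails. A tube on them has its axis at z 11 mm and rolls down freely when nothing holds it; its ferrules straddle the plates.
- clamp_arm (a joint): Angle of the sprung clamp arm (16 mm wide, dark steel, brass drill bush), rad, about the jig's +y: 0 clamped on a tube, -0.15 on an empty jig, 2.0 fully open at its stop (then all behind jig x 65 mm). Over-centre spring: 0.6 N m shut when clamped (5 N at the handle), balance near 1.05, beyond that it swings open by itself and stays (0.55 N m). Damped: about half a second either way.
- hinge_axis (a point): Axis of the clamp arm's hinge: jig frame x 74 mm, y 0, z 86 mm; the axis is parallel to the jig's y.
- handle_left (a point): Middle of the red grip at the +y end of the arm's T handle: round bar along the jig's y, 12 mm thick, grip from y 11 to 53 mm, this point at y 34 mm. Can be pinched from above, fingers closing along the jig's x, and turns in the fingers. 115 mm along the arm from the hinge and 16 mm above: jig x -41, z 102 mm clamped; x 136, z 184 mm fully open.
- handle_right (a point): The same on the -y side (jig frame y -34 mm).
- rack: Grey tube rack, fixed: base 206 x 112 x 8 mm, two notched boards 14 mm thick at y +-41 mm (68 mm gap), 46 mm high. Three pairs of 90 deg notches 64 mm apart along the rack's x; a tube lies along its y. Origin: centre of the underside. At the start the outer pairs are taken, the middle one is free.
- slot_1 (a point): Where the middle of a tube's axis lies in the notches at the rack's x -64 mm (height 48 mm).
- slot_2 (a point): The same for the middle notches (x 0).
- slot_3 (a point): The same for the notches at x +64 mm.
- boom_blue: Drilled boom tube with blue ends, at the start clamped in the jig. Black carbon tube of 22 mm diameter with a ferrule of 30 mm diameter, 14 mm long, at each end; 131 mm over all, 103 mm of black tube between the ferrules. Origin: middle of the axis; y along the tube. About 0.12 kg.
- boom_orange: The next boom tube, same size, with orange ends; in one of the outer pairs of notches of the rack at the start. Origin and axes as the blue one.
- boom_silver: A spare boom tube of the same size with silver ends, in the other outer pair of notches; it stays there.
- screw_jar: Small clear jar with black lid, 40 mm wide, 52 mm high, stands between jig and rack; origin at the underside. Leave it.
- flux_bottle: Small white dropper bottle, 27 mm wide, 78 mm high, stands behind the jar between jig and rack; origin at the underside. Leave it.
- tape_blue: Roll of blue tape, 51 mm wide, 18 mm high. Leave it.

How it is judged (in metres and radians):
On the way, in this order (a step that is already met when the one before it is completed fails the run):
1. the clamp arm stands open by itself (past 1.8 rad), not touched by the fingers (value of joint clamp_arm above 1.8 rad and contact force between the fingers and clamp_arm below 0.1 N), for 0.2 s.
2. the blue-ended tube is lowered, still in the grip, to within 15 mm of its place in a pair of notches of the rack (contact force between the fingers and boom_blue above 0.5 N and (distance between boom_blue and slot_1 below 0.015 m or distance between boom_blue and slot_2 below 0.015 m or distance between boom_blue and slot_3 below 0.015 m)), for 0.04 s.
3. the orange-ended tube is brought down, still in the grip, onto the sloping rails, less than 10 mm above them (contact force between the fingers and boom_orange above 0.5 N and x of boom_orange in the frame of rails between -0.082 and -0.005 m and z of boom_orange in the frame of rails below 0.021 m), for 0.04 s.
4. the orange-ended tube lies or rolls on the rails, let go by the fingers (contact force between the fingers and boom_orange below 0.05 N and x of boom_orange in the frame of rails between -0.082 and -0.005 m and z of boom_orange in the frame of rails below 0.0145 m), for 0.04 s.
5. the orange-ended tube has come to rest, centred in the vees, untouched by the fingers and with the clamp arm still open (x of boom_orange in the frame of jig between -0.003 and 0.003 m and y of boom_orange in the frame of jig between -0.006 and 0.006 m and z of boom_orange in the frame of jig between 0.052 and 0.058 m and angle between the y axis of boom_orange and the y axis of jig, either way round below 0.04 rad and value of joint clamp_arm above 1.5 rad and contact force between the fingers and boom_orange below 0.05 N and linear speed of boom_orange below 0.02 m/s and angular speed of boom_orange below 0.5 rad/s), for 0.25 s.
At the end, for the whole second after the job is handed in: Orange-ended tube at rest centred in the vees (3 mm across and in height, 6 mm lengthwise), clamp arm pressing on it (joint 0 +-0.06, over 2 N); blue-ended tube at rest in notches of the rack (within 8 mm of a slot); silver-ended tube within 15 mm of where it was (value of joint clamp_arm between -0.06 and 0.06 rad and contact force between clamp_arm and boom_orange above 2 N and x of boom_orange in the frame of jig between -0.003 and 0.003 m and y of boom_orange in the frame of jig between -0.006 and 0.006 m and z of boom_orange in the frame of jig between 0.052 and 0.058 m and angle between the y axis of boom_orange and the y axis of jig, either way round below 0.04 rad and linear speed of each of boom_orange, boom_blue below 0.02 m/s and (distance between boom_blue and slot_1 below 0.008 m or distance between boom_blue and slot_2 below 0.008 m or distance between boom_blue and slot_3 below 0.008 m) and distance of boom_silver from where it was at the start of the episode below 0.015 m); the robot touches nothing.
It fails at once if the silver-ended tube is moved by more than 25 mm (distance of boom_silver from where it was at the start of the episode above 0.025 m).
It fails at once if the screw jar or the small white bottle is pushed by more than 30 mm or tipped (distance of any of screw_jar, flux_bottle from where it was at the start of the episode above 0.03 m or angle between any of screw_jar, flux_bottle's own z axis and vertical above 0.6 rad).
It fails at once if the blue tape roll is pushed by more than 30 mm (distance of tape_blue from where it was at the start of the episode above 0.03 m).
It also fails if it takes over 72 s, if anything falls off the work surface, if the arm or the gripper's body presses on something with over 40 N, if the wrist force passes 120 N, or if a joint passes its speed limit or range.

## Working session

There is one attempt and no reset: what is moved stays moved. The work goes in short steps, Python scripts to look and compute and a tool call to move; the robot and the scene stay as the last step left them, time stands still between calls to the robot, and variables do not carry over. Pictures are saved under pics/ and viewed, at most 10 in all, crops included, and the job is handed in when it is done.

Besides the shell and the picture viewer there is one more tool, called after ">>>" in YAML: its name, and indented under it one key for each argument. arm_command: Moves the arm, as the interface text tells. Its arguments: {"type":"object","properties":{"commands":{"type":"array","items":{"type":"array"}}},"required":["commands"]}

```bash
mkdir -p pics; ls
python3 - <<'E'
from station import env
import cv2, numpy as np
print(env.grasp_offset, env.state())
for c in("side","top"):
    d=env.camera(c); cv2.imwrite(f"pics/{c}0.png",cv2.cvtColor(d["pixels"],cv2.COLOR_RGB2BGR))
    print(c,d["fx"],d["fy"],d["cx"],d["cy"],np.round(d["extrinsics"],4).tolist())
    for l in["jig","rack","seat","rails","hinge_axis","handle_left","handle_right","slot_1","slot_2","slot_3","boom_blue","boom_orange","boom_silver","screw_jar","flux_bottle","tape_blue"]:
        print(l,[(np.round(r["position"],1).tolist(),round(r["score"],2)) for r in env.tip_of(l,c)[:3]])
E
```

```text
pics
0.0187 {'time_s': 0.0, 'joints': array([-8.74623493e+01,  3.02771407e+01,  8.21564469e+01,  7.87176293e-04,
        6.76889704e+01, -1.02264554e+01]), 'joint_velocities': array([ 0.01123897,  0.02020737, -0.03084121, -0.07854893,  0.01615255,
        0.00358054]), 'effort': array([-1.70086911e-03, -4.42354524e+01, -1.78026956e+01, -2.67204405e-04,
        8.50843498e-03, -1.19983733e-05]), 'tool_pos': array([ 0.13809537, -0.60882293,  0.23035285]), 'eef_rot': array([-1.79879518e+02, -2.24748590e-02,  1.27637828e+01]), 'ft_force': array([ 0.4430121 , -0.09600551,  0.18209977]), 'torque': array([0.01830162, 0.01891299, 0.01797556]), 'grasp_force': 0.0, 'width': 0.08594395482707648}
side 395.25428774001824 395.25428774001824 281.10796248411026 208.70758135827992 [[0.9895, -0.0793, 0.1206, 0.3066], [-0.144, -0.5943, 0.7913, -0.6782], [0.0089, -0.8004, -0.5995, 0.6314], [0.0, 0.0, 0.0, 1.0]]
jig [([300.5, 200.2], 0.57)]
rack [([328.2, 308.5], 0.66)]
seat [([298.6, 187.8], 0.87)]
rails []
hinge_axis [([291.9, 163.5], 0.68)]
handle_left [([293.6, 181.7], 0.8)]
handle_right [([318.9, 17
[... 826 characters left out ...]
]
seat [([222.0, 192.0], 0.66), ([404.0, 217.4], 0.37)]
rails []
hinge_axis [([185.2, 192.0], 0.87)]
handle_left [([236.9, 201.8], 0.88)]
handle_right [([238.1, 172.3], 0.84), ([375.7, 203.4], 0.46), ([221.9, 193.3], 0.19)]
slot_1 [([378.1, 203.4], 0.87), ([354.0, 188.3], 0.85), ([404.8, 217.2], 0.6)]
slot_2 [([378.1, 203.4], 0.87), ([354.0, 188.3], 0.85), ([404.8, 217.2], 0.6)]
slot_3 [([378.1, 203.4], 0.87), ([354.0, 188.3], 0.85), ([404.8, 217.2], 0.6)]
boom_blue [([220.0, 194.8], 0.86)]
boom_orange [([349.4, 186.7], 0.73), ([375.4, 207.4], 0.28)]
boom_silver [([402.9, 214.6], 0.68)]
screw_jar [([293.7, 211.8], 0.58)]
flux_bottle [([295.2, 183.8], 0.53)]
tape_blue [([148.5, 280.2], 0.65)]
```

View pics/top0.png

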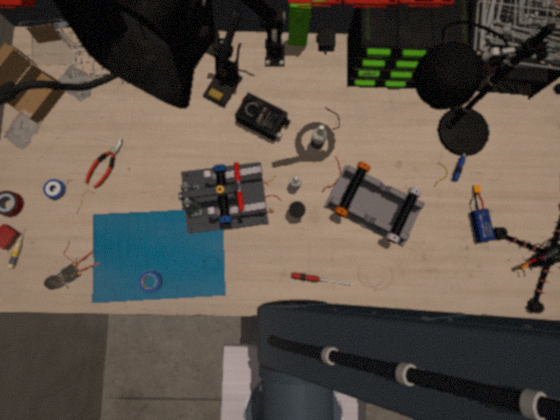

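View pics/side0.png

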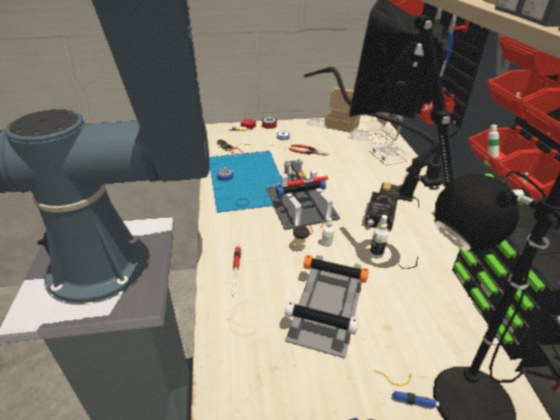

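```bash
cat > h.py <<'E'
import numpy as np, cv2
from station import env
from scipy.optimize import least_squares
from scipy.spatial.transform import Rotation as R
def proj(d,P):
    E=np.linalg.inv(d["extrinsics"]); p=np.atleast_2d(P)@E[:3,:3].T+E[:3,3]
    return np.c_[d["fx"]*p[:,0]/p[:,2]+d["cx"],d["fy"]*p[:,1]/p[:,2]+d["cy"]]
def ray(d,uv,z):
    r=d["extrinsics"][:3,:3]@[(uv[0]-d["cx"])/d["fx"],(uv[1]-d["cy"])/d["fy"],1]; o=d["extrinsics"][:3,3]
    return o+r*(z-o[2])/r[2]
def pl(q,p):  # planar pose q=(x,y,yaw rad) applied to local points
    c,s=np.cos(q[2]),np.sin(q[2]); p=np.atleast_2d(p)
    return np.c_[q[0]+c*p[:,0]-s*p[:,1],q[1]+s*p[:,0]+c*p[:,1],p[:,2]]
def tri(obs):  # [(cam,uv)..] -> point
    f=lambda P:np.concatenate([proj(d,P)[0]-uv for d,uv in obs])
    r=least_squares(f,[.5,0,.05]); return r.x,r.fun
def fit(obs,q0): # [(cam,uv,local)]
    f=lambda q:np.concatenate([proj(d,pl(q,l))[0]-uv for d,uv,l in obs])
    r=least_squares(f,q0,loss="soft_l1"); return r.x,f(r.x).reshape(-1,2)
E
python3 - <<'E'
from h import *
D={c:env.camera(c) for c in("side","top")}
L=dict(jig=(0,0,0),seat=(0,0,.055),hinge_axis=(.074,0,.086),handle_left=(-.041,.034,.102),handle_right=(-.041,-.034,.102),boom_blue=(0,0,.055))
obs=[];n=[]
for l,p in L.items():
    for c in D:
        r=env.tip_of(l,c)
        if r: obs.append((D[c],r[0]["position"],p));n.append(l+c)
q,f=fit(obs,[.47,.16,1.5]); print("jig",q,np.degrees(q[2])); print(list(zip(n,f.round(1).tolist())))
for s in(1,):
    T=dict(a=(-.064,0,.048),b=(0,0,.048),c=(.064,0,.048))
    obs=[]
    for c in D:
        P=[r["position"] for r in env.tip_of("slot_2",c)[:3]]
        P.sort(key=lambda u:(ray(D[c],u,.048)[1]))
        print(c,[ray(D[c],u,.048).round(4).tolist() for u in P])
        obs+=[(D[c],u,l) for u,l in zip(P,T.values())]
        for nm,l in(("boom_silver","a"),("boom_orange","c"),("rack",None)):
            r=env.tip_of(nm,c)
            if r: obs.append((D[c],r[0]["position"],T[l] if l else (0,0,0)))
    q,f=fit(obs,[.43,-.2,1.5]); print("rack",q,np.degrees(q[2])); print(f.round(1).tolist())
for l in("screw_jar","flux_bottle","tape_blue"):
    print(l,[ray(D[c],env.tip_of(l,c)[0]["position"],0).round(3).tolist() for c in D])
E
```

```text
jig [0.49069973 0.16992697 1.6029028 ] 91.83956552878621
[('jigside', [0.1, 2.7]), ('jigtop', [1.2, -0.4]), ('seatside', [1.3, -2.2]), ('seattop', [-0.5, -0.4]), ('hinge_axisside', [-1.4, -2.3]), ('handle_leftside', [0.3, -3.7]), ('handle_lefttop', [0.4, 0.6]), ('handle_rightside', [0.1, 3.4]), ('handle_righttop', [-0.5, 1.4]), ('boom_blueside', [-2.4, -0.5]), ('boom_bluetop', [0.6, -3.7])]
side [[0.4473, -0.2463, 0.048], [0.4762, -0.183, 0.048], [0.5015, -0.1206, 0.048]]
top [[0.4457, -0.2427, 0.048], [0.4726, -0.1779, 0.048], [0.4966, -0.126, 0.048]]
rack [ 0.47636234 -0.18420577  1.17408451] 67.27008706556275
[[2.0, -1.7], [0.2, 0.5], [0.4, 1.6], [-2.8, -0.1], [-3.2, -0.9], [-1.5, 0.8], [0.2, -2.6], [2.8, -1.6], [-0.4, -2.0], [-0.6, 0.3], [1.6, 0.2], [-2.0, 1.2]]
screw_jar [[0.449, 0.006, 0.0], [0.456, 0.004, 0.0]]
flux_bottle [[0.521, 0.014, 0.0], [0.52, 0.005, 0.0]]
tape_blue [[0.287, 0.358, 0.0], [0.295, 0.332, 0.0]]
```

```bash
cat >> h.py <<'E'
def blobs(d,lo,hi,win,n=2,amin=15):
    h=cv2.cvtColor(d["pixels"],cv2.COLOR_RGB2HSV).copy(); m=cv2.inRange(h,np.array(lo),np.array(hi))
    k=np.zeros_like(m);k[win[1]:win[3],win[0]:win[2]]=1; m*=k
    N,_,st,ce=cv2.connectedComponentsWithStats(m)
    o=sorted(range(1,N),key=lambda i:-st[i,4])[:n]
    return [(ce[i].round(1).tolist(),st[i].tolist()) for i in o if st[i,4]>=amin]
E
python3 - <<'E'
from h import *
D={c:env.camera(c) for c in("side","top")}
W=dict(side=((260,150,345,230),(270,240,385,355)),top=((175,155,275,235),(320,155,430,250)))
for c in D:
    d=D[c]
    print(c,"red",blobs(d,(0,150,60),(4,255,255),W[c][0],4)+blobs(d,(172,150,60),(180,255,255),W[c][0],4))
    print("blue",blobs(d,(105,150,40),(125,255,255),W[c][0],4))
    print("orange",blobs(d,(5,150,80),(18,255,255),W[c][1],4))
    print("silver",blobs(d,(0,0,150),(180,60,255),W[c][1],4))
    for k,(w,nm) in enumerate(zip(W[c],("jig","rack"))):
        im=cv2.cvtColor(d["pixels"][w[1]:w[3],w[0]:w[2]],cv2.COLOR_RGB2BGR)
        im=cv2.resize(im,None,fx=380/im.shape[1],fy=380/im.shape[1],interpolation=cv2.INTER_CUBIC)
        im=cv2.copyMakeBorder(im,0,max(0,380-im.shape[0]),0,0,cv2.BORDER_CONSTANT)[:380]
        D[c][nm]=im
    D[c]["row"]=cv2.hconcat([d["jig"],d["rack"]])
o=cv2.vconcat([D["top"]["row"],D["side"]["row"]]);cv2.imwrite("pics/z.png",cv2.resize(o,(600,600)))
E
```

```text
side red [([295.5, 182.4], [288, 179, 16, 8, 76]), ([319.2, 178.7], [313, 177, 15, 6, 45])]
blue [([280.2, 190.2], [278, 187, 6, 8, 30])]
orange [([363.4, 274.4], [360, 268, 8, 14, 86]), ([307.8, 261.4], [304, 256, 9, 12, 80])]
silver [([324.4, 296.5], [270, 240, 115, 115, 7149]), ([327.3, 297.7], [311, 282, 33, 31, 720]), ([314.5, 340.9], [291, 331, 44, 22, 401]), ([378.5, 259.1], [371, 250, 14, 14, 96])]
top red [([239.7, 200.2], [236, 192, 8, 19, 94]), ([236.7, 171.9], [234, 163, 7, 18, 85])]
blue [([225.0, 218.7], [219, 215, 13, 8, 77]), ([219.2, 168.2], [214, 166, 11, 6, 47])]
orange [([340.9, 210.9], [334, 206, 14, 11, 95]), ([363.7, 165.7], [358, 162, 12, 9, 69])]
silver [([416.6, 189.2], [413, 187, 9, 5, 23])]
```

View pics/z.png

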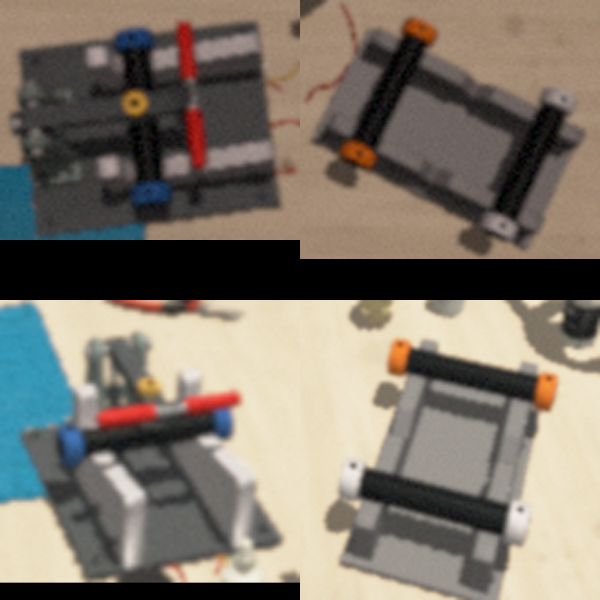

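Run:
```python
from h import *
D={c:env.camera(c) for c in("side","top")}
s,t=D["side"],D["top"]
g=lambda y:(-.041,y,.102); f=lambda y:(0,y,.055)
o=[(s,(295.5,182.4),g(.032)),(s,(319.2,178.7),g(-.032)),(t,(239.7,200.2),g(.032)),(t,(236.7,171.9),g(-.032)),
 (t,(225,218.7),f(.0585)),(t,(219.2,168.2),f(-.0585)),(t,(222,193.4),f(0)),(t,(222,192),f(0)),(s,(298.6,187.8),f(0)),(t,(185.2,192),(.074,0,.086))]
q,e=fit(o,[.49,.17,1.6]);print("jig",q.round(4),np.degrees(q[2]));print(e.round(1).tolist())
u=lambda x,y:(x,y,.048)
o=[(s,(363.4,274.4),u(.064,-.0585)),(s,(307.8,261.4),u(.064,.0585)),(t,(340.9,210.9),u(.064,.0585)),(t,(363.7,165.7),u(.064,-.0585)),
 (t,(404.8,217.2),u(-.064,0)),(t,(378.1,203.4),u(0,0)),(s,(326.8,289.7),u(0,0)),(s,(320.1,316.4),u(-.064,0)),(s,(334.2,265.5),u(.064,0)),(t,(354,188.3),u(.064,0)),(t,(416.8,189.2),u(-.064,-.0585))]
q,e=fit(o,[.47,-.18,1.17]);print("rack",q.round(4),np.degrees(q[2]));print(e.round(1).tolist())
for c,P in((t,[(340.9,210.9),(363.7,165.7)]),(s,[(307.8,261.4),(363.4,274.4)])):
    a,b=[ray(c,p,.048) for p in P];print("orange",((a+b)/2).round(4),np.degrees(np.arctan2(*(b-a)[1::-1])),np.linalg.norm(a-b))
P=[(225,218.7),(219.2,168.2)];a,b=[ray(t,p,.055) for p in P];print("blue",((a+b)/2).round(4),np.degrees(np.arctan2(*(b-a)[1::-1])),np.linalg.norm(a-b))
P=[(239.7,200.2),(236.7,171.9)];a,b=[ray(t,p,.102) for p in P];print("grips top",((a+b)/2).round(4),np.degrees(np.arctan2(*(b-a)[1::-1])),np.linalg.norm(a-b))
P=[(295.5,182.4),(319.2,178.7)];a,b=[ray(s,p,.102) for p in P];print("grips side",((a+b)/2).round(4),np.degrees(np.arctan2(*(b-a)[1::-1])),np.linalg.norm(a-b))
```

```text
jig [0.4889 0.1681 1.7069] 97.80075819455709
[[-0.4, -0.1], [0.4, -0.1], [0.0, 0.8], [-0.0, -0.2], [-0.5, -0.1], [0.3, -0.6], [-0.1, -0.6], [-0.1, 0.8], [2.9, -0.4], [0.6, 1.9]]
rack [ 0.4757 -0.1823  1.1021] 63.14768207414538
[[0.3, 0.9], [-0.1, 0.5], [-0.2, 1.0], [0.0, 1.5], [-1.5, -1.6], [-0.4, -1.0], [1.3, 1.3], [-0.1, 0.3], [1.0, 2.9], [-1.7, 1.0], [-2.4, 3.8]]
orange [ 0.5074 -0.1254  0.048 ] -26.410082573170264 0.1179218282314319
orange [ 0.5048 -0.1233  0.048 ] -26.4256454209344 0.1161979277331654
blue [0.4881 0.1678 0.055 ] 8.741363707088794 0.11603923954645763
grips top [0.4951 0.1275 0.102 ] 7.905683086613332 0.06186651445235321
grips side [0.4943 0.127  0.102 ] 8.261466527578825 0.06212605162752353
```

```bash
cat >> h.py <<'E'
def plan(p,yaw,wps):
    """p,yaw: commanded start; wps: (x,y,z,yaw); prints shifts (tool axes, fraction) and turn about tool z"""
    p=np.array(p,float)
    for *w,y2 in wps:
        a=np.radians(yaw); d=np.array(w)-p
        print(np.round([d@[np.cos(a),np.sin(a),0]*10,d@[np.sin(a),-np.cos(a),0]*10,-d[2]*10],3),"turn",round((yaw-y2)/180,4),"r",round(float(np.hypot(*w[:2])),3))
        p=np.array(w);yaw=y2
def jg(x,y,z): return pl((.4885,.1680,np.radians(98)),(x,y,z))[0]
def rk(x,y,z): return pl((.4768,-.182,np.radians(63.5)),(x,y,z))[0]
E
python3 - <<'E'
from h import *
h=jg(-.041,.034,.102);print(h)
plan((.138,-.61,.231),12.765,[(.22,-.55,.231,8),(.30,-.46,.231,8),(.38,-.37,.231,8),(.43,-.275,.231,8),(.44,-.18,.231,8),(.45,-.08,.22,8),(.455,.02,.20,8),(h[0],h[1]-.02,.16,8),(*h[:2],.13,8),(*h[:2],.085,8)])
E
```

```text
[0.46053698 0.12266712 0.102     ]
[ 0.932 -0.404 -0.   ] turn 0.0265 r 0.592
[ 0.917 -0.78  -0.   ] turn 0.0 r 0.549
[ 0.917 -0.78  -0.   ] turn 0.0 r 0.53
[ 0.627 -0.871 -0.   ] turn 0.0 r 0.51
[ 0.231 -0.927 -0.   ] turn 0.0 r 0.475
[ 0.238 -0.976  0.11 ] turn 0.0 r 0.457
[ 0.189 -0.983  0.2  ] turn 0.0 r 0.455
[ 0.17  -0.811  0.4  ] turn 0.0 r 0.472
[ 0.028 -0.198  0.3  ] turn 0.0 r 0.477
[0.   0.   0.45] turn 0.0 r 0.477
```

>>> arm_command:
  commands:
    - [[0.932, -0.404, 0], [0, 0, 0.0265], 60]
    - [[0.932, -0.404, 0], [0, 0, 0.0265], 40]
    - [[0.932, -0.404, 0], [0, 0, 0.0265], 40]
    - [[0.932, -0.404, 0], [0, 0, 0.0265], 40]

```text
time_s: 3.63
tool_pos: [0.2232, -0.5462, 0.2312]
eef_rot: [-179.9, -0.1, 8.2]
ft_force: [-0.7, -0.4, 0.4]
width: 0.0406
grasp_force: 0.0
```

>>> arm_command:
  commands:
    - [[0.917, -0.78, 0], [0, 0, 0], 40]
    - [[0.917, -0.78, 0], [0, 0, 0], 40]
    - [[0.917, -0.78, 0], [0, 0, 0], 40]
    - [[0.917, -0.78, 0], [0, 0, 0], 40]

```text
time_s: 3.97
tool_pos: [0.3028, -0.4542, 0.2312]
eef_rot: [-179.7, -0.1, 8.3]
ft_force: [-0.5, -0.8, 0.5]
width: 0.0399
grasp_force: 0.0
```

>>> arm_command:
  commands:
    - [[0.917, -0.78, 0], [0, 0, 0], 40]
    - [[0.917, -0.78, 0], [0, 0, 0], 40]
    - [[0.917, -0.78, 0], [0, 0, 0], 40]
    - [[0.917, -0.78, 0], [0, 0, 0], 40]

```text
time_s: 4.3
tool_pos: [0.3826, -0.3652, 0.2314]
eef_rot: [-179.9, -0.1, 8.3]
ft_force: [-0.4, -0.6, -0.8]
width: 0.0403
grasp_force: 0.0
```

>>> arm_command:
  commands:
    - [[0.627, -0.871, 0], [0, 0, 0], 40]
    - [[0.627, -0.871, 0], [0, 0, 0], 40]
    - [[0.627, -0.871, 0], [0, 0, 0], 40]
    - [[0.627, -0.871, 0], [0, 0, 0], 40]

```text
time_s: 4.63
tool_pos: [0.4308, -0.2716, 0.2314]
eef_rot: [-179.9, -0.0, 8.2]
ft_force: [-0.3, -0.4, 0.5]
width: 0.0401
grasp_force: 0.0
```

>>> arm_command:
  commands:
    - [[0.231, -0.927, 0], [0, 0, 0], 40]
    - [[0.231, -0.927, 0], [0, 0, 0], 40]
    - [[0.231, -0.927, 0], [0, 0, 0], 40]
    - [[0.231, -0.927, 0], [0, 0, 0], 40]

```text
time_s: 4.97
tool_pos: [0.4394, -0.178, 0.2314]
eef_rot: [-180.0, 0.0, 8.2]
ft_force: [0.6, -0.7, 0.4]
width: 0.04
grasp_force: 0.0
```

>>> arm_command:
  commands:
    - [[0.238, -0.976, 0.11], [0, 0, 0], 40]
    - [[0.238, -0.976, 0.11], [0, 0, 0], 40]
    - [[0.238, -0.976, 0.11], [0, 0, 0], 40]
    - [[0.238, -0.976, 0.11], [0, 0, 0], 40]

```text
time_s: 5.3
tool_pos: [0.4498, -0.0786, 0.22]
eef_rot: [-180.0, 0.0, 8.2]
ft_force: [0.5, 0.2, -0.0]
width: 0.0403
grasp_force: 0.0
```

>>> arm_command:
  commands:
    - [[0.189, -0.983, 0.2], [0, 0, 0], 40]
    - [[0.189, -0.983, 0.2], [0, 0, 0], 40]
    - [[0.189, -0.983, 0.2], [0, 0, 0], 40]
    - [[0.189, -0.983, 0.2], [0, 0, 0], 40]

```text
time_s: 5.63
tool_pos: [0.4555, 0.0209, 0.1998]
eef_rot: [180.0, 0.0, 8.1]
ft_force: [0.6, -0.5, 0.1]
width: 0.0399
grasp_force: 0.0
```

>>> arm_command:
  commands:
    - [[0.17, -0.811, 0.4], [0, 0, 0], 40]
    - [[0.17, -0.811, 0.4], [0, 0, 0], 40]
    - [[0.17, -0.811, 0.4], [0, 0, 0], 40]
    - [[0.17, -0.811, 0.4], [0, 0, 0], 40]

```text
time_s: 5.97
tool_pos: [0.4614, 0.1026, 0.1594]
eef_rot: [180.0, 0.1, 8.1]
ft_force: [-0.2, 0.2, -0.4]
width: 0.0402
grasp_force: 0.0
```

>>> arm_command:
  commands:
    - [[0.028, -0.198, 0.3], [0, 0, 0], 40]
    - [[0.028, -0.198, 0.3], [0, 0, 0], 40]
    - [[0.028, -0.198, 0.3], [0, 0, 0], 40]
    - [[0.028, -0.198, 0.3], [0, 0, 0], 40]
    - [[0.028, -0.198, 0.3], [0, 0, 0], 40]

```text
time_s: 6.38
tool_pos: [0.4619, 0.1215, 0.1316]
eef_rot: [180.0, -0.2, 7.9]
ft_force: [0.6, 0.3, -1.0]
width: 0.0399
grasp_force: 0.0
```

>>> arm_command:
  commands:
    - [[0, 0, 0.2], [0, 0, 0], 40]
    - [[0, 0, 0.45], [0, 0, 0], 40]
    - [[0, 0, 0.45], [0, 0, 0], 40]
    - [[0, 0, 0.45], [0, 0, 0], 40]

```text
time_s: 6.72
tool_pos: [0.4604, 0.1223, 0.0856]
eef_rot: [180.0, 0.1, 7.9]
ft_force: [0.5, 0.0, -0.1]
width: 0.0402
grasp_force: 0.0
```

>>> arm_command:
  commands:
    - [[0, 0, 0], [0, 0, 0], 8]
    - [[0, 0, 0], [0, 0, 0], 8]
    - [[0, 0, 0], [0, 0, 0], 8]
    - [[0, 0, 0], [0, 0, 0], 8]
    - [[0, 0, 0], [0, 0, 0], 8]

```text
time_s: 7.13
tool_pos: [0.4618, 0.1219, 0.0868]
eef_rot: [179.9, -0.2, 8.1]
ft_force: [0.1, -6.1, 3.3]
width: 0.0097
grasp_force: 58.5
```

Run:
```python
from h import *
d=env.camera("top");w=(150,140,300,240);im=cv2.resize(cv2.cvtColor(d["pixels"][w[1]:w[3],w[0]:w[2]],cv2.COLOR_RGB2BGR),None,fx=3,fy=3)
d=env.camera("side");w=(230,110,380,210);i2=cv2.resize(cv2.cvtColor(d["pixels"][w[1]:w[3],w[0]:w[2]],cv2.COLOR_RGB2BGR),None,fx=3,fy=3)
cv2.imwrite("pics/g1.png",cv2.vconcat([im,i2]))
```

```text
(no output)
```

View pics/g1.png

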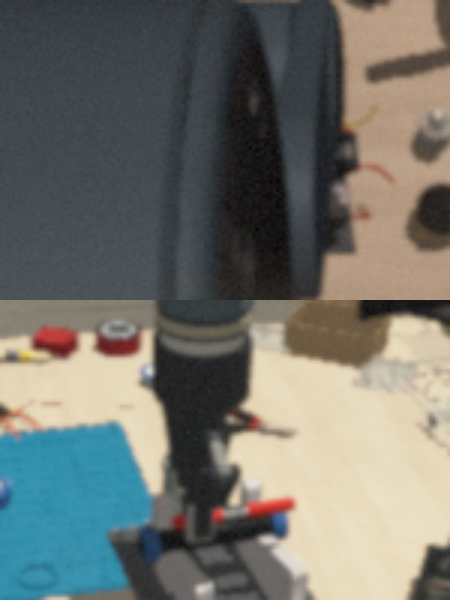

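The view shows the gripper closed on the left red grip (58 N). Now I swing the arm.

>>> arm_command:
  commands:
    - [[0, -0.022, -0.112], [0, 0, 0], 8]
    - [[0, -0.055, -0.225], [0, 0, 0], 8]
    - [[0, -0.1, -0.333], [0, 0, 0], 8]
    - [[0, -0.153, -0.435], [0, 0, 0], 8]
    - [[0, -0.218, -0.532], [0, 0, 0], 8]
    - [[0, -0.291, -0.621], [0, 0, 0], 8]
    - [[0, -0.375, -0.702], [0, 0, 0], 8]
    - [[0, -0.464, -0.776], [0, 0, 0], 8]
    - [[0, -0.562, -0.84], [0, 0, 0], 8]
    - [[0, -0.663, -0.894], [0, 0, 0], 8]

```text
time_s: 8.07
tool_pos: [0.4527, 0.183, 0.1788]
eef_rot: [179.3, -0.1, 8.3]
ft_force: [-2.6, -12.8, 18.2]
width: 0.0096
grasp_force: 60.5
```

>>> arm_command:
  commands:
    - [[0, -0.11, -0.042], [0, 0, 0], 8]
    - [[0, -0.219, -0.076], [0, 0, 0], 8]
    - [[0, -0.333, -0.096], [0, 0, 0], 8]
    - [[0, -0.449, -0.106], [0, 0, 0], 8]
    - [[0, -0.566, -0.105], [0, 0, 0], 8]
    - [[0, -0.681, -0.091], [0, 0, 0], 8]
    - [[0, -0.795, -0.066], [0, 0, 0], 8]
    - [[0, -0.904, -0.03], [0, 0, 0], 8]

```text
time_s: 8.73
tool_pos: [0.4381, 0.2789, 0.1786]
eef_rot: [180.0, -0.0, 8.0]
ft_force: [-2.7, -0.5, 4.1]
width: 0.0098
grasp_force: 65.7
```

>>> arm_command:
  commands:
    - [[0, -0.08, 0.035], [0, 0, 0], 8]
    - [[0, -0.157, 0.075], [0, 0, 0], 8]
    - [[0, -0.157, 0.075], [0, 0, 0], 8]
    - [[0, -0.157, 0.075], [0, 0, 0], 30]
    - [[0, -0.157, 0.075], [0, 0, 0], 30]
    - [[0, -0.157, 0.075], [0, 0, 0], 30]
    - [[0, -0.157, 0.075], [0, 0, 0], 30]

```text
time_s: 9.32
tool_pos: [0.4375, 0.2933, 0.1705]
eef_rot: [180.0, -0.1, 7.9]
ft_force: [-0.6, -0.4, -0.2]
width: 0.03
grasp_force: 0.0
```

>>> arm_command:
  commands:
    - [[0, 0, -0.3], [0, 0, 0], 40]
    - [[0, 0, -0.7], [0, 0, 0], 50]
    - [[0, 0, -0.7], [0, 0, 0], 50]
    - [[0, 0, -0.7], [0, 0, 0], 50]

```text
time_s: 9.65
tool_pos: [0.4388, 0.2941, 0.243]
eef_rot: [-179.9, -0.4, 8.0]
ft_force: [-0.3, -0.4, -0.0]
width: 0.0498
grasp_force: 0.0
```

>>> arm_command:
  commands:
    - [[0.17, 0.7, 0], [0, 0, 0], 50]
    - [[0.17, 0.7, 0], [0, 0, 0], 50]
    - [[0.17, 0.7, 0], [0, 0, 0], 50]

```text
time_s: 9.9
tool_pos: [0.4646, 0.2228, 0.2394]
eef_rot: [179.8, 0.0, 7.8]
ft_force: [0.1, 0.1, -0.1]
width: 0.0504
grasp_force: 0.0
```

>>> arm_command:
  commands:
    - [[0.17, 0.614, 0], [0, 0, 0], 50]
    - [[0.17, 0.614, 0], [0, 0, 0], 50]
    - [[0.17, 0.614, 0], [0, 0, 0], 50]
    - [[0.17, 0.614, 0], [0, 0, 0], 50]

```text
time_s: 10.23
tool_pos: [0.4883, 0.1675, 0.2393]
eef_rot: [-180.0, 0.1, 7.8]
ft_force: [0.7, 0.4, 0.1]
width: 0.0499
grasp_force: 0.0
```

Run:
```python
from h import *
d=env.camera("side");print(env.state()["tool_pos"])
print("exp blue ends",proj(d,[jg(0,.0585,.055),jg(0,-.0585,.055)]).round(1).tolist(),"open handles",proj(d,[jg(.136,.034,.184),jg(.136,-.034,.184)]).round(1).tolist())
for l in("boom_blue","handle_left","handle_right"):print(l,[(np.round(r["position"],1).tolist(),round(r["score"],2)) for r in env.tip_of(l,"side")[:2]])
w=(230,90,380,210);cv2.imwrite("pics/g2.png",cv2.resize(cv2.cvtColor(d["pixels"][w[1]:w[3],w[0]:w[2]],cv2.COLOR_RGB2BGR),None,fx=4,fy=4))
print(blobs(d,(105,150,40),(125,255,255),(260,150,345,230),3,5))
```

```text
[0.48778759 0.16835443 0.23938131]
exp blue ends [[279.9, 190.8], [322.2, 184.1]] open handles [[274.9, 121.8], [299.1, 119.0]]
boom_blue [([302.3, 183.1], 0.68), ([298.0, 246.6], 0.54)]
handle_left [([275.5, 122.9], 0.56), ([329.1, 287.2], 0.52)]
handle_right [([296.3, 115.2], 0.95), ([325.5, 240.0], 0.5)]
[([280.1, 190.0], [277, 186, 7, 9, 34]), ([322.1, 183.1], [321, 181, 3, 6, 12])]
```

View pics/g2.png

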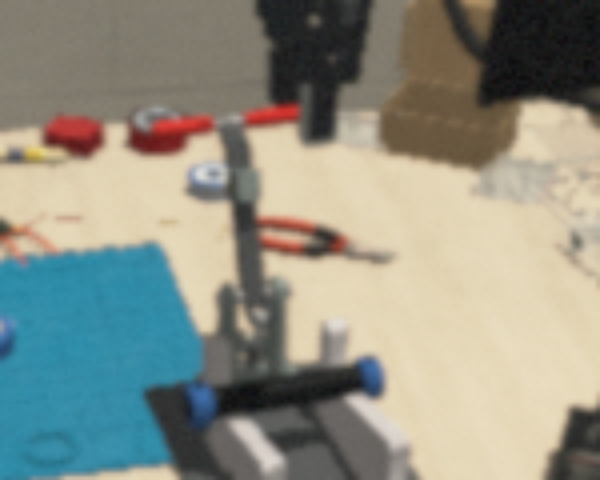

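The clamp arm stands open (handle near (275–300, 120)) and the blue tube lies where the fit says it should.

>>> arm_command:
  commands:
    - [[0, 0, 0.4], [0, 0, 0], 50]
    - [[0, 0, 0.8], [0, 0, 0], 50]
    - [[0, 0, 0.8], [0, 0, 0], 50]

```text
time_s: 10.68
tool_pos: [0.4829, 0.1686, 0.1539]
eef_rot: [-180.0, 0.9, 8.1]
ft_force: [-1.2, -0.5, -0.6]
width: 0.0502
grasp_force: 0.0
```

>>> arm_command:
  commands:
    - [[0, 0, 0.3], [0, 0, 0], 50]
    - [[0, 0, 0.6], [0, 0, 0], 50]
    - [[0, 0, 0.9], [0, 0, 0], 50]
    - [[0, 0, 0.9], [0, 0, 0], 50]

```text
time_s: 11.02
tool_pos: [0.4856, 0.1687, 0.0672]
eef_rot: [-180.0, 0.5, 8.0]
ft_force: [-0.2, 1.1, -1.0]
width: 0.0499
grasp_force: 0.0
```

>>> arm_command:
  commands:
    - [[0, 0, 0.17], [0, 0, 0], 50]
    - [[0, 0, 0.32], [0, 0, 0], 50]
    - [[0, 0, 0.32], [0, 0, 0], 50]
    - [[0, 0, 0.32], [0, 0, 0], 15]
    - [[0, 0, 0.32], [0, 0, 0], 15]
    - [[0, 0, 0.32], [0, 0, 0], 15]
    - [[0, 0, 0.32], [0, 0, 0], 15]
    - [[0, 0, 0.32], [0, 0, 0], 15]

```text
time_s: 11.68
tool_pos: [0.49, 0.1676, 0.0405]
eef_rot: [179.9, -0.2, 8.1]
ft_force: [-0.6, -4.9, 5.8]
width: 0.0202
grasp_force: 58.5
```

Run:
```python
from h import *
j=jg(0,0,0);r=rk(0,0,0);print(j,r)
plan((j[0],j[1],.038),8,[(j[0],j[1],.11,8),(j[0],j[1],.18,8),(.486,.08,.18,-9),(.483,-.01,.18,-26.5),(.48,-.095,.18,-26.5),(r[0],r[1],.15,-26.5),(r[0],r[1],.08,-26.5),(r[0],r[1],.034,-26.5)])
```

```text
[0.4885 0.168  0.    ] [ 0.4768 -0.182   0.    ]
[ 0.    0.   -0.72] turn 0.0 r 0.517
[ 0.   0.  -0.7] turn 0.0 r 0.517
[-0.147  0.868 -0.   ] turn 0.0944 r 0.493
[ 0.111  0.894 -0.   ] turn 0.0972 r 0.483
[ 0.352  0.774 -0.   ] turn 0.0 r 0.489
[0.36  0.793 0.3  ] turn 0.0 r 0.51
[0.  0.  0.7] turn 0.0 r 0.51
[0.   0.   0.46] turn 0.0 r 0.51
```

>>> arm_command:
  commands:
    - [[0, 0, -0.2], [0, 0, 0], 15]
    - [[0, 0, -0.5], [0, 0, 0], 15]
    - [[0, 0, -0.72], [0, 0, 0], 15]
    - [[0, 0, -0.72], [0, 0, 0], 15]

```text
time_s: 12.02
tool_pos: [0.4917, 0.1691, 0.1152]
eef_rot: [-180.0, -0.6, 8.0]
ft_force: [0.9, -0.3, -0.5]
width: 0.0199
grasp_force: 59.0
```

>>> arm_command:
  commands:
    - [[0, 0, -0.35], [0, 0, 0], 15]
    - [[0, 0, -0.7], [0, 0, 0], 15]
    - [[0, 0, -0.7], [0, 0, 0], 15]

```text
time_s: 12.27
tool_pos: [0.4923, 0.1692, 0.1859]
eef_rot: [-180.0, -0.7, 8.0]
ft_force: [0.5, -0.3, -0.5]
width: 0.0195
grasp_force: 59.0
```

>>> arm_command:
  commands:
    - [[-0.05, 0.29, 0], [0, 0, 0.031], 15]
    - [[-0.1, 0.58, 0], [0, 0, 0.063], 15]
    - [[-0.147, 0.868, 0], [0, 0, 0.0944], 15]
    - [[-0.147, 0.868, 0], [0, 0, 0.0944], 15]

```text
time_s: 12.6
tool_pos: [0.4858, 0.0768, 0.18]
eef_rot: [179.9, 0.0, -9.4]
ft_force: [-0.5, -0.6, -1.2]
width: 0.02
grasp_force: 59.2
```

>>> arm_command:
  commands:
    - [[0.037, 0.298, 0], [0, 0, 0.032], 15]
    - [[0.074, 0.596, 0], [0, 0, 0.064], 15]
    - [[0.111, 0.894, 0], [0, 0, 0.0972], 15]
    - [[0.111, 0.894, 0], [0, 0, 0.0972], 15]

```text
time_s: 12.93
tool_pos: [0.4836, -0.0134, 0.18]
eef_rot: [179.9, -0.1, -26.9]
ft_force: [0.2, -0.1, -0.5]
width: 0.0202
grasp_force: 59.3
```

>>> arm_command:
  commands:
    - [[0.12, 0.26, 0], [0, 0, 0], 15]
    - [[0.24, 0.52, 0], [0, 0, 0], 15]
    - [[0.352, 0.774, 0], [0, 0, 0], 15]
    - [[0.352, 0.774, 0], [0, 0, 0], 15]

```text
time_s: 13.27
tool_pos: [0.4811, -0.0982, 0.1801]
eef_rot: [179.9, -0.2, -26.6]
ft_force: [-0.4, 1.1, -0.6]
width: 0.0203
grasp_force: 59.4
```

>>> arm_command:
  commands:
    - [[0.12, 0.26, 0.1], [0, 0, 0], 15]
    - [[0.24, 0.53, 0.2], [0, 0, 0], 15]
    - [[0.36, 0.793, 0.3], [0, 0, 0], 15]
    - [[0.36, 0.793, 0.3], [0, 0, 0], 15]
    - [[0.36, 0.793, 0.3], [0, 0, 0], 15]

```text
time_s: 13.68
tool_pos: [0.4766, -0.1816, 0.1493]
eef_rot: [-180.0, 0.1, -26.6]
ft_force: [0.0, 0.3, -1.5]
width: 0.0202
grasp_force: 59.4
```

Run:
```python
from h import *
s=env.state();print(s["tool_pos"],s["eef_rot"],s["grasp_force"])
d=env.camera("side");w=(250,200,400,350);cv2.imwrite("pics/g3.png",cv2.resize(cv2.cvtColor(d["pixels"][w[1]:w[3],w[0]:w[2]],cv2.COLOR_RGB2BGR),None,fx=4,fy=4))
print(blobs(d,(105,130,40),(125,255,255),(250,200,400,350),3,5))
p=s["tool_pos"];a=np.radians(-26.5);u=np.array([np.cos(a),np.sin(a),0])*.0585
print(proj(d,[p+[0,0,.0145]-u,p+[0,0,.0145]+u]))
```

```text
[ 0.47655275 -0.18162016  0.14933118] [-1.79951322e+02  1.12021867e-01 -2.65840363e+01] 59.35780227184296
[([365.1, 252.1], [360, 245, 11, 16, 115]), ([299.6, 238.3], [296, 232, 9, 14, 91])]
[[301.72755747 239.02303524]
 [367.24975466 253.52259999]]
```

View pics/g3.png

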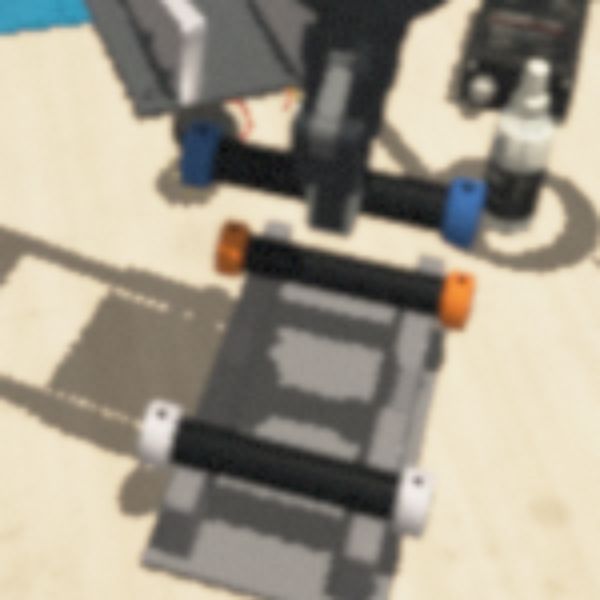

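The blue tube is held level above the rack, about 2.5 mm off lengthwise; I correct that while lowering.

>>> arm_command:
  commands:
    - [[0.02, 0, 0.25], [0, 0, 0], 15]
    - [[0.02, 0, 0.5], [0, 0, 0], 15]
    - [[0.02, 0, 0.7], [0, 0, 0], 15]
    - [[0.02, 0, 0.7], [0, 0, 0], 15]

```text
time_s: 14.07
tool_pos: [0.4765, -0.1792, 0.0775]
eef_rot: [-179.9, 0.4, -26.4]
ft_force: [0.1, 0.7, -0.8]
width: 0.0198
grasp_force: 59.3
```

>>> arm_command:
  commands:
    - [[0, 0, 0.15], [0, 0, 0], 15]
    - [[0, 0, 0.3], [0, 0, 0], 15]
    - [[0, 0, 0.4], [0, 0, 0], 15]
    - [[0, 0, 0.44], [0, 0, 0], 15]
    - [[0, 0, 0.44], [0, 0, 0], 15]
    - [[0, 0, 0.44], [0, 0, 0], 15]

```text
time_s: 14.57
tool_pos: [0.4791, -0.1823, 0.0368]
eef_rot: [-180.0, -0.0, -26.5]
ft_force: [0.4, 0.1, -1.2]
width: 0.02
grasp_force: 59.5
```

>>> arm_command:
  commands:
    - [[0, 0, 0.02], [0, 0, 0], 15]
    - [[0, 0, 0.02], [0, 0, 0], 15]
    - [[0, 0, 0.02], [0, 0, 0], 25]
    - [[0, 0, 0.02], [0, 0, 0], 34]
    - [[0, 0, 0.02], [0, 0, 0], 38]
    - [[0, 0, 0.02], [0, 0, 0], 38]

```text
time_s: 15.07
tool_pos: [0.4787, -0.1827, 0.0344]
eef_rot: [180.0, -0.0, -26.5]
ft_force: [0.0, -0.8, -0.5]
width: 0.0383
grasp_force: 0.0
```

>>> arm_command:
  commands:
    - [[0, 0, -0.2], [0, 0, 0], 38]
    - [[0, 0, -0.5], [0, 0, 0], 38]
    - [[0, 0, -0.9], [0, 0, 0], 38]
    - [[0, 0, -0.9], [0, 0, 0], 38]

```text
time_s: 15.4
tool_pos: [0.4822, -0.1846, 0.1299]
eef_rot: [179.9, -0.7, -26.5]
ft_force: [0.6, -0.1, 0.1]
width: 0.0383
grasp_force: 0.0
```

Run:
```python
from h import *
s=env.state();print(s["tool_pos"])
d=env.camera("side");W=(250,200,400,350)
for n,lo,hi in(("blue",(105,130,40),(125,255,255)),("or",(5,150,80),(18,255,255))):
    B=blobs(d,lo,hi,W,2,5);print(n,B)
    if len(B)==2:
        a,b=[ray(d,x[0],.048) for x in B];print(((a+b)/2).round(4),np.linalg.norm(a-b),np.degrees(np.arctan((b-a)[1]/(b-a)[0])))
print(rk(0,0,.048),rk(.064,0,.048),rk(-.064,0,.048))
```

```text
[ 0.48218032 -0.1846494   0.12988885]
blue [([357.5, 297.5], [354, 291, 8, 14, 84]), ([298.8, 284.0], [296, 278, 7, 12, 60])]
[ 0.475  -0.1812  0.048 ] 0.11516608664833068 -25.02799377192087
or [([363.4, 274.6], [360, 269, 8, 13, 86]), ([307.7, 262.0], [305, 257, 7, 11, 65])]
[ 0.5045 -0.1244  0.048 ] 0.11602523853061153 -25.81795986401188
[ 0.4768 -0.182   0.048 ] [ 0.50535666 -0.1247242   0.048     ] [ 0.44824334 -0.2392758   0.048     ]
```

Blue lies in the middle notches, 64 mm from orange, as it should. Now the orange tube.

>>> arm_command:
  commands:
    - [[-0.01, -0.32, 0], [0, 0, 0], 44]
    - [[-0.02, -0.643, 0], [0, 0, 0], 44]
    - [[-0.02, -0.643, 0], [0, 0, 0], 44]
    - [[-0.02, -0.643, 0], [0, 0, 0], 44]

```text
time_s: 15.78
tool_pos: [0.5051, -0.1225, 0.1233]
eef_rot: [180.0, 0.1, -26.3]
ft_force: [0.1, 0.5, -0.2]
width: 0.0442
grasp_force: 0.0
```

>>> arm_command:
  commands:
    - [[0, 0, 0.3], [0, 0, 0], 44]
    - [[0, 0, 0.6], [0, 0, 0], 44]
    - [[0, 0, 0.9], [0, 0, 0], 44]
    - [[0, 0, 0.9], [0, 0, 0], 44]
    - [[0, 0, 0.9], [0, 0, 0], 44]

```text
time_s: 16.2
tool_pos: [0.5037, -0.1242, 0.0325]
eef_rot: [180.0, 0.3, -26.6]
ft_force: [-0.1, 0.3, 0.5]
width: 0.044
grasp_force: 0.0
```

>>> arm_command:
  commands:
    - [[0, 0, 0], [0, 0, 0], 15]
    - [[0, 0, 0], [0, 0, 0], 15]
    - [[0, 0, 0], [0, 0, 0], 15]
    - [[0, 0, 0], [0, 0, 0], 15]
    - [[0, 0, 0], [0, 0, 0], 15]
    - [[0, 0, 0], [0, 0, 0], 15]

```text
time_s: 16.7
tool_pos: [0.5062, -0.1256, 0.0361]
eef_rot: [179.9, -0.2, -26.4]
ft_force: [-2.8, -5.1, 2.3]
width: 0.0202
grasp_force: 58.6
```

>>> arm_command:
  commands:
    - [[0, 0, -0.2], [0, 0, 0], 15]
    - [[0, 0, -0.5], [0, 0, 0], 15]
    - [[0, 0, -0.8], [0, 0, 0], 15]
    - [[0, 0, -1], [0, 0, 0], 15]
    - [[0, 0, -1], [0, 0, 0], 15]
    - [[0, 0, -1], [0, 0, 0], 15]

```text
time_s: 17.2
tool_pos: [0.5066, -0.1244, 0.1365]
eef_rot: [-180.0, -0.3, -26.5]
ft_force: [-1.3, 0.4, -1.5]
width: 0.02
grasp_force: 58.9
```

Run:
```python
from h import *
s=env.state();p=s["tool_pos"];print(p,s["eef_rot"],s["grasp_force"])
d=env.camera("side");B=blobs(d,(5,150,80),(18,255,255),(250,150,400,350),2,5);print(B)
a=np.radians(s["eef_rot"][2]);u=np.array([np.cos(a),np.sin(a),0])*.0585
print("tool-pred",proj(d,[p+[0,0,.0145]-u,p+[0,0,.0145]+u]).round(1).tolist())
a,b=[ray(d,x[0],p[2]+.0145) for x in B];print((a+b)/2,np.linalg.norm(a-b),np.degrees(np.arctan((b-a)[1]/(b-a)[0])))
B=blobs(d,(105,130,40),(125,255,255),(250,200,400,350),2,5);print("blue",B)
# rails targets
for x in(-.03,-.035,-.04):
    c,sn=np.cos(np.radians(12)),np.sin(np.radians(12))
    X=-.014+x*c+.011*sn; Z=.053-x*sn+.011*c; print(x,X,Z,jg(X,0,Z))
q=[.5055,-.1245]
t=jg(-.014-.035*c+.011*sn,0,0)
plan((*q,.134),-26.5,[(.503,-.095,.19,-26.5),(.499,-.01,.19,-9),(.496,.07,.19,8),(t[0],t[1],.16,8),(t[0],t[1],.10,8),(t[0],t[1],.062,8)])
```

```text
[ 0.50664265 -0.1244253   0.13652764] [-179.98341815   -0.30531434  -26.48913918] 58.883087038993835
[([371.0, 236.4], [367, 229, 9, 16, 116]), ([310.0, 223.9], [306, 218, 9, 13, 93])]
tool-pred [[311.3, 223.3], [372.1, 236.0]]
[ 0.50400967 -0.12554279  0.15102764] 0.1169832327408761 -26.02955621413421
blue [([298.8, 283.2], [295, 277, 9, 13, 87]), ([357.6, 298.1], [354, 292, 8, 13, 77])]
-0.03 -0.04105739942301882 0.06999697433260464 [0.49421409 0.12734217 0.06999697]
-0.035 -0.04594813742668785 0.07103653278669345 [0.49489474 0.12249903 0.07103653]
-0.04 -0.050838875430356874 0.07207609124078224 [0.4955754  0.11765589 0.07207609]
[-0.154 -0.253 -0.56 ] turn 0.0 r 0.512
[-0.415 -0.743 -0.   ] turn -0.0972 r 0.499
[-0.155 -0.785 -0.   ] turn -0.0944 r 0.501
[ 0.062 -0.521  0.3  ] turn 0.0 r 0.51
[0.  0.  0.6] turn 0.0 r 0.51
[0.   0.   0.38] turn 0.0 r 0.51
```

>>> arm_command:
  commands:
    - [[-0.08, -0.13, -0.28], [0, 0, 0], 15]
    - [[-0.154, -0.253, -0.56], [0, 0, 0], 15]
    - [[-0.154, -0.253, -0.56], [0, 0, 0], 15]
    - [[-0.154, -0.253, -0.56], [0, 0, 0], 15]

```text
time_s: 17.58
tool_pos: [0.5031, -0.0941, 0.1903]
eef_rot: [-180.0, -0.1, -26.4]
ft_force: [0.1, -0.2, -1.2]
width: 0.0197
grasp_force: 59.0
```

>>> arm_command:
  commands:
    - [[-0.14, -0.25, 0], [0, 0, -0.032], 15]
    - [[-0.28, -0.5, 0], [0, 0, -0.064], 15]
    - [[-0.415, -0.743, 0], [0, 0, -0.0972], 15]
    - [[-0.415, -0.743, 0], [0, 0, -0.0972], 15]

```text
time_s: 17.92
tool_pos: [0.4962, -0.0057, 0.1879]
eef_rot: [-179.9, 0.4, -8.7]
ft_force: [-1.0, -0.9, -1.2]
width: 0.0198
grasp_force: 59.1
```

>>> arm_command:
  commands:
    - [[-0.05, -0.26, 0], [0, 0, -0.031], 15]
    - [[-0.1, -0.52, 0], [0, 0, -0.063], 15]
    - [[-0.155, -0.785, 0], [0, 0, -0.0944], 15]
    - [[-0.155, -0.785, 0], [0, 0, -0.0944], 15]

```text
time_s: 18.25
tool_pos: [0.4941, 0.0734, 0.1882]
eef_rot: [-179.9, 0.3, 8.3]
ft_force: [0.5, 0.6, -1.1]
width: 0.0194
grasp_force: 59.2
```

>>> arm_command:
  commands:
    - [[0.03, -0.22, 0.15], [0, 0, 0], 15]
    - [[0.062, -0.452, 0.3], [0, 0, 0], 15]
    - [[0.062, -0.452, 0.3], [0, 0, 0], 15]
    - [[0.062, -0.452, 0.3], [0, 0, 0], 15]

```text
time_s: 18.58
tool_pos: [0.4946, 0.1157, 0.1581]
eef_rot: [-180.0, 0.3, 8.0]
ft_force: [-0.4, -0.1, -1.7]
width: 0.02
grasp_force: 59.2
```

>>> arm_command:
  commands:
    - [[0, 0, 0.2], [0, 0, 0], 15]
    - [[0, 0, 0.4], [0, 0, 0], 15]
    - [[0, 0, 0.6], [0, 0, 0], 15]
    - [[0, 0, 0.75], [0, 0, 0], 15]
    - [[0, 0, 0.75], [0, 0, 0], 15]
    - [[0, 0, 0.75], [0, 0, 0], 15]
    - [[0, 0, 0.75], [0, 0, 0], 15]

```text
time_s: 19.17
tool_pos: [0.4967, 0.1151, 0.0858]
eef_rot: [180.0, -0.1, 7.9]
ft_force: [-0.4, 0.1, -2.2]
width: 0.0198
grasp_force: 59.2
```

Run:
```python
from h import *
s=env.state();p=s["tool_pos"];print(p,s["eef_rot"],s["grasp_force"])
d=env.camera("side");B=blobs(d,(5,150,80),(18,255,255),(250,150,350,250),2,5);print(B)
a=np.radians(s["eef_rot"][2]);u=np.array([np.cos(a),np.sin(a),0])*.0585
print("tool-pred",proj(d,[p+[0,0,.013]-u,p+[0,0,.013]+u]).round(1).tolist())
w=(240,130,360,230);cv2.imwrite("pics/g4.png",cv2.resize(cv2.cvtColor(d["pixels"][w[1]:w[3],w[0]:w[2]],cv2.COLOR_RGB2BGR),None,fx=5,fy=5))
```

```text
[0.4967148  0.11511456 0.08577291] [ 1.79979710e+02 -6.59495855e-02  7.91921467e+00] 59.23378229141235
[([286.7, 187.8], [283, 183, 8, 11, 68]), ([331.6, 180.3], [329, 176, 6, 10, 52])]
tool-pred [[286.5, 187.7], [331.5, 180.7]]
```

View pics/g4.png

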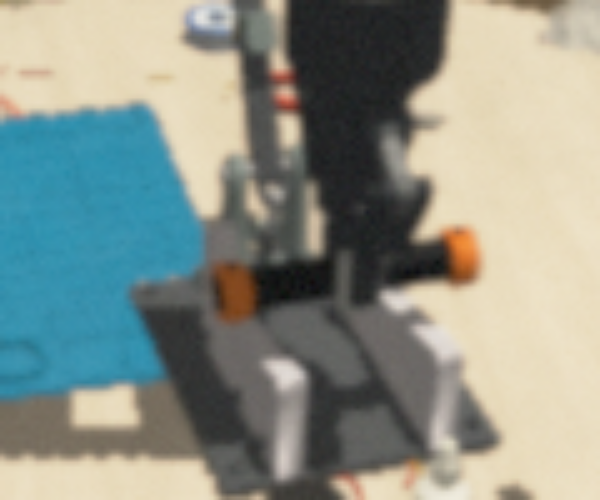

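The orange tube is held level over the rails; its ferrules at (287,188) and (332,180) match the tool prediction, straddling both plates.

>>> arm_command:
  commands:
    - [[0, 0, 0.06], [0, 0, 0], 15]
    - [[0, 0, 0.12], [0, 0, 0], 15]
    - [[0, 0, 0.18], [0, 0, 0], 15]
    - [[0, 0, 0.22], [0, 0, 0], 15]
    - [[0, 0, 0.22], [0, 0, 0], 15]
    - [[0, 0, 0.22], [0, 0, 0], 15]

```text
time_s: 19.72
tool_pos: [0.4956, 0.1161, 0.0628]
eef_rot: [-180.0, 0.1, 8.0]
ft_force: [0.6, -0.9, -1.0]
width: 0.0198
grasp_force: 59.2
```

>>> arm_command:
  commands:
    - [[0, 0, 0.02], [0, 0, 0], 15]
    - [[0, 0, 0.03], [0, 0, 0], 15]
    - [[0, 0, 0.03], [0, 0, 0], 15]
    - [[0, 0, 0.03], [0, 0, 0], 15]

```text
time_s: 20.05
tool_pos: [0.4961, 0.1161, 0.0606]
eef_rot: [180.0, -0.0, 8.0]
ft_force: [-0.8, -0.0, 2.2]
width: 0.0199
grasp_force: 59.8
```

>>> arm_command:
  commands:
    - [[0, 0, 0], [0, 0, 0], 60]
    - [[0, 0, 0], [0, 0, 0], 60]
    - [[0, -0.05, -0.3], [0, 0, 0], 60]
    - [[0, -0.05, -0.7], [0, 0, 0], 60]
    - [[0, -0.05, -1], [0, 0, 0], 60]
    - [[0, -0.05, -1], [0, 0, 0], 60]
    - [[0, -0.05, -1], [0, 0, 0], 60]
    - [[0, -0.05, -1], [0, 0, 0], 60]

```text
time_s: 20.72
tool_pos: [0.4946, 0.1209, 0.1598]
eef_rot: [-180.0, 0.0, 8.0]
ft_force: [0.4, -0.1, 0.9]
width: 0.0603
grasp_force: 0.0
```

>>> arm_command:
  commands:
    - [[0, 0, -0.4], [0, 0, 0], 60]
    - [[0, 0, -0.4], [0, 0, 0], 50]
    - [[0, 0, -0.4], [0, 0, 0], 40]
    - [[0, 0, -0.4], [0, 0, 0], 40]
    - [[0, 0, -0.4], [0, 0, 0], 40]
    - [[0, 0, -0.4], [0, 0, 0], 40]

```text
time_s: 21.22
tool_pos: [0.4941, 0.1209, 0.1988]
eef_rot: [-180.0, 0.2, 8.0]
ft_force: [-0.7, -0.8, -0.2]
width: 0.0398
grasp_force: 0.0
```

Run:
```python
from h import *
s=env.state();p=s["tool_pos"];print(p)
d=env.camera("side");B=blobs(d,(5,150,70),(18,255,255),(250,150,350,250),2,4);print(B)
print("exp",proj(d,[jg(0,.0585,.055),jg(0,-.0585,.055)]).round(1).tolist())
w=(240,90,360,230);cv2.imwrite("pics/g5.png",cv2.resize(cv2.cvtColor(d["pixels"][w[1]:w[3],w[0]:w[2]],cv2.COLOR_RGB2BGR),None,fx=4,fy=4))
```

```text
[0.49408865 0.12089186 0.19877078]
[([280.1, 191.0], [277, 186, 7, 11, 61]), ([322.5, 183.2], [320, 179, 6, 10, 40])]
exp [[279.9, 190.8], [322.2, 184.1]]
```

View pics/g5.png

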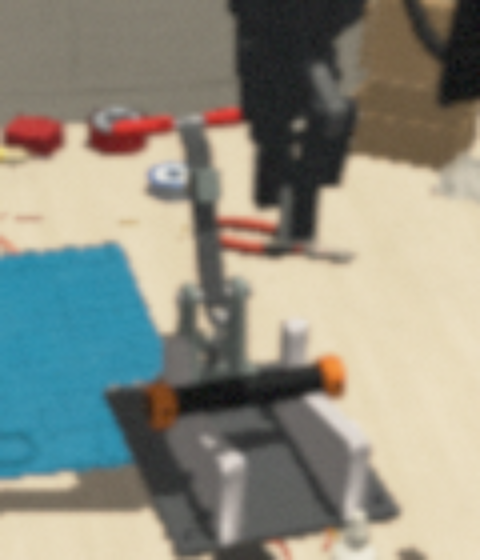

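The orange tube rests in the vees: ferrules at (280,191) and (322.5,183), expected (280,191) and (322,184). The clamp arm is still open. Next I regrip the handle.

>>> arm_command:
  commands:
    - [[0, 0, -0.5], [0, 0, 0], 40]
    - [[-0.11, -0.3, -0.5], [0, 0, 0], 40]
    - [[-0.22, -0.6, -0.5], [0, 0, 0], 40]
    - [[-0.34, -0.95, -0.5], [0, 0, 0], 40]
    - [[-0.34, -0.95, -0.5], [0, 0, 0], 40]

```text
time_s: 21.68
tool_pos: [0.4444, 0.2143, 0.2498]
eef_rot: [-179.8, 0.2, 8.2]
ft_force: [-0.8, -0.1, 0.1]
width: 0.0399
grasp_force: 0.0
```

>>> arm_command:
  commands:
    - [[0, -0.3, 0], [0, 0, 0], 40]
    - [[0, -0.6, 0], [0, 0, 0], 40]
    - [[0, -0.888, 0], [0, 0, 0], 40]
    - [[0, -0.888, 0], [0, 0, 0], 40]
    - [[0, -0.888, 0], [0, 0, 0], 40]

```text
time_s: 22.1
tool_pos: [0.4354, 0.2989, 0.2494]
eef_rot: [180.0, 0.1, 8.2]
ft_force: [-0.3, 0.2, -0.2]
width: 0.0401
grasp_force: 0.0
```

Run:
```python
from h import *
p=env.state()["tool_pos"];print(p,jg(.136,.034,.184))
d=env.camera("side");print("red",blobs(d,(0,150,60),(4,255,255),(255,90,345,150),4,5)+blobs(d,(172,150,60),(180,255,255),(255,90,345,150),4,5))
print("exp",proj(d,[jg(.136,.032,.184),jg(.136,-.032,.184)]).round(1).tolist())
```

```text
[0.43538631 0.29889538 0.24944834] [0.43590334 0.29794457 0.184     ]
red [([272.6, 123.0], [263, 119, 20, 9, 81]), ([297.9, 118.4], [292, 117, 13, 4, 42]), ([270.0, 125.8], [268, 125, 5, 2, 6])]
exp [[275.6, 121.7], [298.4, 119.1]]
```

>>> arm_command:
  commands:
    - [[0, 0, 0.3], [0, 0, 0], 40]
    - [[0, 0, 0.6], [0, 0, 0], 40]
    - [[0, 0, 0.82], [0, 0, 0], 40]
    - [[0, 0, 0.82], [0, 0, 0], 40]
    - [[0, 0, 0.82], [0, 0, 0], 8]
    - [[0, 0, 0.82], [0, 0, 0], 8]
    - [[0, 0, 0.82], [0, 0, 0], 8]
    - [[0, 0, 0.82], [0, 0, 0], 8]
    - [[0, 0, 0.82], [0, 0, 0], 8]
    - [[0, 0, 0.82], [0, 0, 0], 8]

```text
time_s: 22.98
tool_pos: [0.4373, 0.2977, 0.1696]
eef_rot: [179.9, -0.2, 8.0]
ft_force: [1.1, -4.4, 2.7]
width: 0.0096
grasp_force: 58.9
```

>>> arm_command:
  commands:
    - [[0, 0.101, -0.058], [0, 0, 0], 8]
    - [[0, 0.207, -0.105], [0, 0, 0], 8]
    - [[0, 0.317, -0.141], [0, 0, 0], 8]
    - [[0, 0.43, -0.166], [0, 0, 0], 8]
    - [[0, 0.546, -0.179], [0, 0, 0], 8]
    - [[0, 0.662, -0.181], [0, 0, 0], 8]
    - [[0, 0.777, -0.172], [0, 0, 0], 8]
    - [[0, 0.892, -0.151], [0, 0, 0], 8]

```text
time_s: 23.65
tool_pos: [0.4502, 0.2125, 0.1865]
eef_rot: [-179.6, -0.4, 7.9]
ft_force: [2.1, 7.5, -5.9]
width: 0.0096
grasp_force: 60.8
```

>>> arm_command:
  commands:
    - [[0, 0.111, 0.033], [0, 0, 0], 8]
    - [[0, 0.219, 0.076], [0, 0, 0], 8]
    - [[0, 0.322, 0.13], [0, 0, 0], 8]
    - [[0, 0.418, 0.194], [0, 0, 0], 8]
    - [[0, 0.508, 0.267], [0, 0, 0], 8]
    - [[0, 0.591, 0.349], [0, 0, 0], 8]
    - [[0, 0.665, 0.438], [0, 0, 0], 8]
    - [[0, 0.729, 0.535], [0, 0, 0], 8]
    - [[0, 0.783, 0.637], [0, 0, 0], 8]
    - [[0, 0.827, 0.745], [0, 0, 0], 8]
    - [[0, 0.86, 0.856], [0, 0, 0], 8]
    - [[0, 0.873, 0.91], [0, 0, 0], 8]
    - [[0, 0.878, 0.94], [0, 0, 0], 8]
    - [[0, 0.878, 0.94], [0, 0, 0], 8]

```text
time_s: 24.82
tool_pos: [0.4633, 0.1222, 0.0896]
eef_rot: [179.9, -0.3, 8.0]
ft_force: [3.9, -3.1, 3.8]
width: 0.0101
grasp_force: 59.3
```

>>> arm_command:
  commands:
    - [[0, 0, 0], [0, 0, 0], 34]
    - [[0, 0, 0], [0, 0, 0], 34]
    - [[0, 0, 0], [0, 0, 0], 34]
    - [[0, 0, 0], [0, 0, 0], 34]
    - [[0, 0, -0.3], [0, 0, 0], 34]
    - [[0, 0, -0.6], [0, 0, 0], 34]
    - [[0, 0, -1], [0, 0, 0], 34]
    - [[0, 0, -1], [0, 0, 0], 34]

```text
time_s: 25.48
tool_pos: [0.4642, 0.1235, 0.1949]
eef_rot: [179.9, -0.7, 8.0]
ft_force: [1.2, -0.3, -0.0]
width: 0.0344
grasp_force: 0.0
```

>>> arm_command:
  commands:
    - [[0, 0.3, -0.3], [0, 0, 0], 34]
    - [[0, 0.6, -0.3], [0, 0, 0], 34]
    - [[0, 0.9, -0.3], [0, 0, 0], 34]
    - [[0, 0.9, -0.3], [0, 0, 0], 34]
    - [[0, 0.9, -0.3], [0, 0, 0], 34]
    - [[0, 0.9, -0.3], [0, 0, 0], 34]
    - [[0, 0.9, -0.3], [0, 0, 0], 34]

```text
time_s: 26.07
tool_pos: [0.4722, 0.0348, 0.2188]
eef_rot: [-179.9, 0.1, 8.0]
ft_force: [0.5, -0.4, -0.2]
width: 0.0337
grasp_force: 0.0
```

Run:
```python
from h import *
s=env.state();print(s["tool_pos"],s["width"])
d=env.camera("side");J=(250,150,350,230)
print("orange",blobs(d,(5,150,70),(18,255,255),J,2,4),"exp",proj(d,[jg(0,.0585,.055),jg(0,-.0585,.055)]).round(1).tolist())
print("red",blobs(d,(0,150,60),(4,255,255),J,2,5)+blobs(d,(172,150,60),(180,255,255),J,2,5),"was 295.5,182.4 319.2,178.7")
print("blue",blobs(d,(105,130,40),(125,255,255),(250,230,400,350),2,5))
w=(220,130,400,350);cv2.imwrite("pics/g6.png",cv2.resize(cv2.cvtColor(d["pixels"][w[1]:w[3],w[0]:w[2]],cv2.COLOR_RGB2BGR),None,fx=2.7,fy=2.7))
```

```text
[0.47220136 0.03478158 0.21876009] 0.03365261704967017
orange [([280.2, 190.7], [277, 186, 8, 11, 67]), ([322.4, 183.4], [319, 180, 7, 9, 40])] exp [[279.9, 190.8], [322.2, 184.1]]
red [([295.8, 182.4], [288, 179, 16, 7, 73]), ([319.2, 178.8], [313, 177, 15, 6, 51])] was 295.5,182.4 319.2,178.7
blue [([357.5, 298.0], [354, 292, 8, 13, 80]), ([299.0, 283.4], [296, 278, 7, 12, 69])]
```

View pics/g6.png

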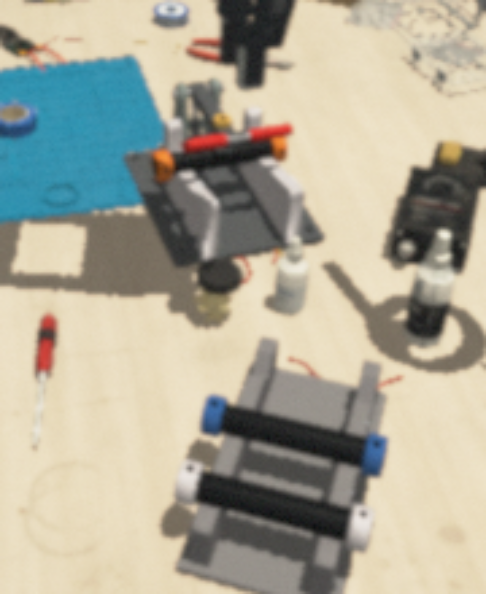

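The picture shows orange clamped (handle back at (296,182) and (319,179), as at the start), blue in the middle notches, and silver, jar, bottle and tape undisturbed.

```bash
python3 -c "
from station import env
print(env.sign_off())"
```

```text
the job is handed in; nothing more can be done
None
```

The changeover is done and handed in at about 26 s: the orange tube is seated and clamped in the jig, the blue tube is in the rack's middle notches, and the rest of the bench looks undisturbed; the hand-in returned no verdict.

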